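Shim the twist out of a slab on the surface plate

TASK

The square wood-and-resin slab on the granite surface plate is twisted, so it rocks across one diagonal. Rock it by pressing gently on its corners to find the raised one, then slide the wooden wedge, thin end first, under that corner until it is just snug (bearing, but not prising the slab up off its other corners) and let go of it. Finally press on the shimmed corner once more to prove that the slab no longer rocks, and leave wedge and slab so. The slab must stay where it lies: do not shove it along, and leave the things around alone.

Things in the scene. Friction and masses are not known exactly. Their poses are not given: they have to be found in the camera images.
- surface_plate: dark granite surface plate, 250 x 400 x 50 mm (x, y, z), fixed; its flat top is 50 mm above the table. Origin at the centre of its underside, x along its short side, z up.
- slab: square slab of two boards joined by a dark wavy resin strip, 160 x 160 x 38 mm, 1.2 to 1.9 kg, loose on the plate. Origin: centre of its underside; x along the strip, z up. Twisted: two opposite corners always bear, of the other two one stands 3.5 to 8 mm clear (or, well balanced, both about half that; the gap shrinks evenly to 0 along the sides). 1 to 3 N there tips it over; let go, it may tip back or stay.
- corner_1 (a point): tip of the slab's underside at its (+x, +y) corner; the top face, to press on, is 38 mm above it. When this corner bears on the plate the tip is 50 mm above the table.
- corner_2 (a point): the same at the slab's (-x, +y) corner
- corner_3 (a point): the same at the slab's (-x, -y) corner
- corner_4 (a point): the same at the slab's (+x, -y) corner
- wedge: beech wedge lying on the table, 122 x 30 x 26 mm, 35 g. Origin: centre of its flat underside; x points to the thin end. Ramp 1.2 mm thick at the thin end (x = 61 mm), 8.2 mm at x = -39 mm; heel block from there to x = -61 mm, 26 mm high, to hold across its 30 mm width. Under the slab the push rises from nearly 0 by 1-2 N per mm; snug at 3-5 N; harder, it shoves and lifts the slab. Stays where left.
- wedge_mid (a point): point on the wedge's ramp where it is 5 mm thick, 55 mm from the thin end; it should end near the raised corner.
- mini_level: small yellow spirit level, 19 x 150 x 30 mm, bystander, lies on the table. Origin at the centre of its underside, long side along y.
- gravel_jar: small jar with a pale screw lid, 58 mm across and 75 mm high, bystander, stands on the table. Origin at the centre of its underside.

How it is judged:
By the outcome, as a careful person would: the job done as asked, in the order asked, and still so for the second after the job is handed in, with the robot touching nothing.
It also fails if it takes over 72 s, if anything falls off the work surface, if the arm or the gripper's body presses on something with over 40 N, if the wrist force passes 120 N, or if a joint passes its speed limit or range.

ROBOT

A 7-joint arm with a two-finger parallel gripper is mounted at the origin on the work surface; the furniture and walls round the work are solid. World frame = base frame: x ahead of the robot, y to its left, z up, the work surface at z = 0. Lengths are in m, angles in rad, forces in N, time in s.
With the tool pointing down it reaches from about 0.375 to 0.925 m from the base axis. Payload 3.1 kg.
Tool frame: the origin (TCP) lies on the front face of the gripper's body, between the roots of the fingers; the fingertips stand 73 mm ahead of it and the grasp point (between the pads) lies 54 mm ahead of it (r.nose_length is the z of the fingertips in the tool frame, in m); z points along the fingers, y is the line along which they close (so a half turn about z gives the same grasp; the last joint's range is limited). The gripper opens to 85 mm and grips with 20 to 120 N. Pads are 22 mm wide; open, the fingers measure 114 mm over their backs; the gripper's body (76 mm by 85 mm) begins 54 mm behind the grasp point. The pads swing forward as they close: fully open they stand 13 mm farther back than shut.
Start: joints at [-1.41, 0.383, 0.044, 1.598, -0.018, 1.161, -0.05], TCP at [0.166, 0.628, 0.304] pointing down, gripper open.
Joint ranges: [-2.61, 2.61], [-0.41, 2.15], [-1.48, 1.57], [0, 2.5], [-1.57, 4.71], [0.05, 1.97], [-2.85, 2.85]. Speed limits (rad/s): [2.79, 2.79, 3.14, 3.14, 3.14, 3.14, 3.14].

INTERFACE

Orientations are given as a rotation vector (axis times angle).
In Python, from workcell import r, get_image gives the robot as it stands.
- The arm moves only by the tool move_arm, never from a script. Its argument "deltas" is a list of rows, each a list of 5 numbers: the shift along the tool's x, y, z in m, then the turn about the tool's z in degrees, then the opening, from 0 (shut) to 1 (fully open). A call has 1 to 20 rows; each row is the pose to reach, as a shift and turn from the pose commanded when the call began, along the tool's axes at that moment; what a row does not reach only later rows make up. A row lasts 1/12 s, in which the tool goes at most 41.7 mm and 7.16 degrees, less where a joint would pass 70% of its speed; a pose out of reach is approached as far as the arm can. A call with a gripper value outside its range is refused whole. The fingers move at their own pace and stop on an object; "newtons" is the grip in N (left out, the last holds). Time passes only in rows, so rows that repeat a pose let the fingers close. It gives the time, the measured TCP pose, the force, the opening and the grip force at its end, in the units of the state.
- r.sense(): the state, without advancing time (a new reading comes with each control period).
- get_image(name): name is "scene" or "top" or "wrist"; returns a dict with "color" (480x640x3 uint8, blue, green, red), "fx", "fy", "cx", "cy" (pixels), "dist_coeffs" ([k1, k2, p1, p2, k3] as OpenCV has them; the pictures are not rectified), "rvec" (rotation vector, rad) and "tvec" (3), from world to camera coordinates, as OpenCV has them. Camera axes: x right, y down, z forward; pixel columns grow to the right and rows downward; lengths in m; the calibration is good to about 2 mm. A picture is of the moment at which its call begins. There is no depth.
- r.sign_off(): hands the job in; it is judged then, once.
The state is a dict: "time": time; "joint_positions": joint angles; "joint_vel": joint speeds; "tau": joint torques, N m; "tool_pos": TCP position; "ee_rot": TCP orientation; "force": force on the tool from outside, world axes, zero at the start; "wrist_torque": the same for the moment, N m; "grip_width": finger opening in m; "gripper_force": force on a finger pad.
Only numpy, scipy, OpenCV 4.12 (cv2) and the standard library are available. Lean on these libraries where they do the work, as an engineer would, in place of code of your own. Each camera call takes 0.05 s, during which the arm holds its last target. There are 200 camera calls.

## Working session

There is one attempt and no reset: what is moved stays moved. The work goes in short steps, Python scripts to look and compute and a tool call to move; the robot and the scene stay as the last step left them, time stands still between calls to the robot, and variables do not carry over. Pictures are saved under pics/ and viewed, at most 10 in all, crops included, and the job is handed in when it is done.

Besides the shell and the picture viewer there is one more tool, called in YAML: its name, and indented under it one key for each argument. move_arm: Moves the arm, as the interface text tells. Its arguments: {"type":"object","properties":{"deltas":{"type":"array"},"newtons":{"type":"number"}},"required":["deltas"]}

```bash
mkdir -p pics
cat > h.py <<'E'
import cv2,numpy as np
from workcell import r,get_image
def ray(im,uv):
    K=np.array([[im["fx"],0,im["cx"]],[0,im["fy"],im["cy"]],[0,0,1.]])
    p=cv2.undistortPoints(np.array(uv,float).reshape(-1,1,2),K,np.array(im["dist_coeffs"],float))[:,0]
    R=cv2.Rodrigues(np.array(im["rvec"],float))[0];t=np.array(im["tvec"],float).ravel()
    return -R.T@t,np.c_[p,np.ones(len(p))]@R
def onz(im,uv,z):
    c,d=ray(im,uv);return c+d*((z-c[2])/d[:,2])[:,None]
def proj(im,P):
    K=np.array([[im["fx"],0,im["cx"]],[0,im["fy"],im["cy"]],[0,0,1.]])
    return cv2.projectPoints(np.array(P,float).reshape(-1,1,3),np.array(im["rvec"],float),np.array(im["tvec"],float),K,np.array(im["dist_coeffs"],float))[0][:,0]
def totool(p):
    s=r.sense();R=cv2.Rodrigues(np.array(s["ee_rot"],float))[0]
    return R.T@(np.array(p)-np.array(s["tool_pos"]))
E
python3 - <<'E'
from h import *
s=r.sense();print(s)
for n in("top","scene"):
    im=get_image(n);cv2.imwrite(f"pics/{n}0.png",im["color"]);c,_=ray(im,[[320,240]]);print(n,c)
E
```

```text
{'time': 0.0, 'joint_positions': array([-1.4098043 ,  0.38382211,  0.04383972,  1.59958104, -0.01791959,
        1.16117599, -0.04988461]), 'joint_vel': array([-2.08502007e-03, -1.59684227e-06, -6.44629761e-04,  4.64117703e-05,
       -1.25450423e-03,  1.23979949e-03, -1.42186020e-04]), 'tau': array([ 2.24785249e-04, -4.33467221e+01,  1.02461860e+00, -2.49509937e+01,
        1.04659202e-02,  1.12999187e-02, -3.83672614e-06]), 'tool_pos': array([0.1661464 , 0.62763216, 0.30249204]), 'ee_rot': array([-0.40522088, -3.11513242,  0.00406061]), 'force': array([ 0.41824104, -0.16919248, -0.32379018]), 'wrist_torque': array([ 0.00125828, -0.02114127, -0.02703316]), 'gripper_force': 0.0, 'grip_width': 0.08563579216972281}
top [ 0.47748045 -0.09330588  1.03140219]
scene [ 0.17536098 -0.64162446  0.66668308]
```

View pics/top0.png

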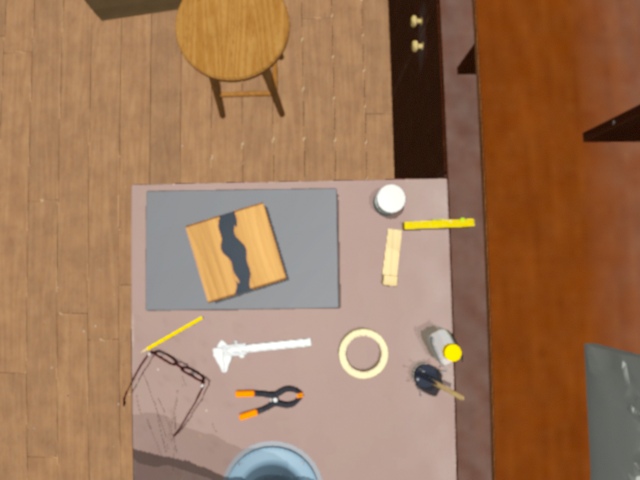

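View pics/scene0.png

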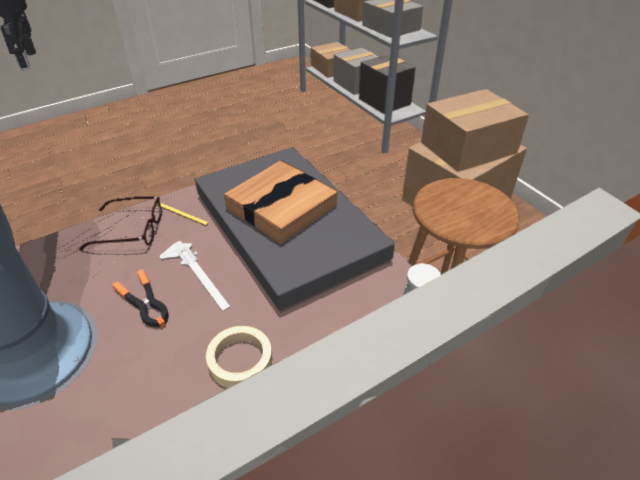

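The top view shows the slab at about (237,252) on the plate and the wedge at (392,257). The level is at (440,224), next to the wedge's upper end, and the jar is at (390,200). Up in the image is +x, right is -y.

Run:
```python
from h import *
im=get_image("top");c=im["color"];hsv=cv2.cvtColor(c,cv2.COLOR_BGR2HSV)
m=((hsv[...,1]>90)&(hsv[...,0]<25)&(hsv[...,2]>90)).astype(np.uint8)
m[:, :150]=0;m[:195]=0;m[308:]=0;m[:,330:]=0
pts=cv2.findNonZero(m);h=cv2.convexHull(pts)
rc=cv2.minAreaRect(h);b=cv2.boxPoints(rc);print("slab",rc,b.round(1).tolist())
q=onz(im,b,.091);print(q.round(4).tolist(),q.mean(0).round(4));print(np.linalg.norm(q-np.roll(q,1,0),axis=1))
w=((hsv[...,1]>70)&(hsv[...,0]>12)&(hsv[...,0]<28)&(hsv[...,2]>150)).astype(np.uint8)
w2=np.zeros_like(w);w2[222:292,375:402]=w[222:292,375:402]
rc=cv2.minAreaRect(cv2.findNonZero(w2));b=cv2.boxPoints(rc);print("wedge",rc);q=onz(im,b,.012);print(q.round(4).tolist(),q.mean(0))
print("level",onz(im,[[404,227],[475,223],[404,221]],.03).round(3).tolist(),"jar",onz(im,[[390,200]],.075).round(3).tolist(),"plate",onz(im,[[146,191],[336,188],[339,309],[147,310]],.05).round(3).tolist())
a=cv2.resize(c[180:320,130:270],(560,560),interpolation=3);d=cv2.resize(c[210:300,360:480],(0,0),fx=2,fy=2,interpolation=3)
o=np.zeros((560,800,3),np.uint8);o[:,:560]=a;o[:180,560:800]=d
s=cv2.resize(get_image("scene")["color"][150:250,215:345],(0,0),fx=1.84,fy=1.84,interpolation=3);o[200:200+s.shape[0],560:560+s.shape[1]]=s
cv2.imwrite("pics/z.png",o)
```

```text
slab ((235.66757202148438, 252.29458618164062), (80.50601196289062, 82.56460571289062), 72.89727020263672) [[184.39999389648438, 226.0], [263.29998779296875, 201.6999969482422], [287.0, 278.6000061035156], [208.0, 302.8999938964844]]
[[0.5656, 0.1567, 0.091], [0.611, -0.001, 0.091], [0.4572, -0.0455, 0.091], [0.4126, 0.1108, 0.091]] [0.5116 0.0552 0.091 ]
[0.1597767  0.16407646 0.16004975 0.1625588 ]
wedge ((391.1680908203125, 257.15167236328125), (16.1153621673584, 57.1280517578125), 5.19442892074585)
[[0.4379, -0.2417, 0.012], [0.56, -0.2563, 0.012], [0.5561, -0.291, 0.012], [0.434, -0.2761, 0.012]] [ 0.49698638 -0.26629761  0.012     ]
level [[0.56, -0.292, 0.03], [0.565, -0.445, 0.03], [0.573, -0.293, 0.03]] jar [[0.612, -0.257, 0.075]] plate [[0.644, 0.248, 0.05], [0.643, -0.149, 0.05], [0.392, -0.149, 0.05], [0.397, 0.246, 0.05]]
```

View pics/z.png

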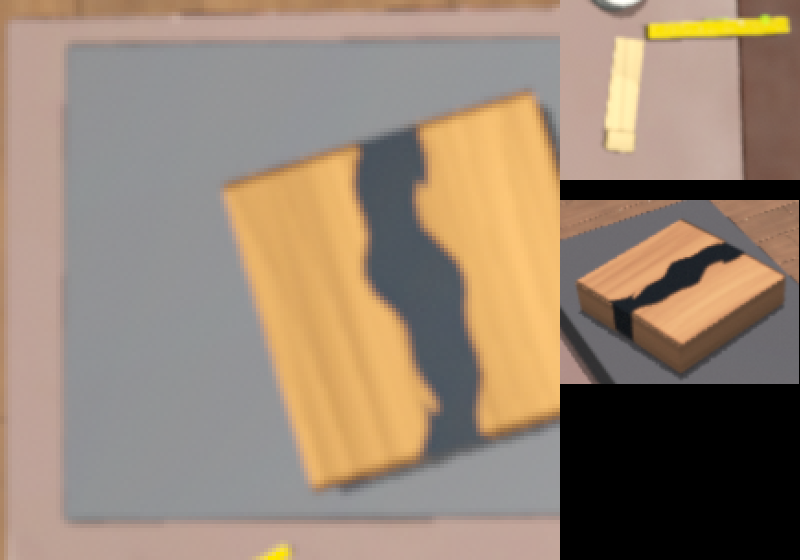

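The wedge's heel is at the lower-x end and its thin end points to +x. The strip runs from the image bottom to the top, so slab x is at about 17°. Next step: go above a corner to start pressing.

```bash
cat >> h.py <<'E'
c0=np.array([.5116,.0552]);a=np.radians(16.7);ex=np.array([np.cos(a),np.sin(a)]);ey=np.array([-np.sin(a),np.cos(a)])
CN={1:c0+.08*ex+.08*ey,2:c0-.08*ex+.08*ey,3:c0-.08*ex-.08*ey,4:c0+.08*ex-.08*ey}
PR={k:v+(c0-v)*.14/1.13 for k,v in CN.items()}
E
python3 - <<'E'
from h import *
print(cv2.Rodrigues(r.sense()["ee_rot"])[0].round(3))
for k in PR: print(k,CN[k].round(4),PR[k].round(4),totool([*PR[k],.185]).round(4))
E
```

```text
[[-0.967  0.256 -0.   ]
 [ 0.256  0.967 -0.002]
 [-0.    -0.002 -1.   ]]
1 [0.5652 0.1548] [0.5586 0.1425] [-0.5035 -0.3687  0.1187]
2 [0.412  0.1088] [0.4243 0.1022] [-0.384  -0.442   0.1188]
3 [ 0.458  -0.0444] [ 0.4646 -0.0321] [-0.4573 -0.5615  0.119 ]
4 [0.6112 0.0016] [0.5989 0.0082] [-0.5768 -0.4882  0.1189]
```

move_arm:
  deltas:
    - [-0.5035,-0.3687,0.07,0,0]
    - [-0.5035,-0.3687,0.07,0,0]
    - [-0.5035,-0.3687,0.07,0,0]
    - [-0.5035,-0.3687,0.07,0,0]
    - [-0.5035,-0.3687,0.07,0,0]
    - [-0.5035,-0.3687,0.07,0,0]
    - [-0.5035,-0.3687,0.07,0,0]
    - [-0.5035,-0.3687,0.07,0,0]
    - [-0.5035,-0.3687,0.07,0,0]
    - [-0.5035,-0.3687,0.07,0,0]
    - [-0.5035,-0.3687,0.07,0,0]
    - [-0.5035,-0.3687,0.07,0,0]
    - [-0.5035,-0.3687,0.07,0,0]
    - [-0.5035,-0.3687,0.07,0,0]
    - [-0.5035,-0.3687,0.07,0,0]
    - [-0.5035,-0.3687,0.07,0,0]
    - [-0.5035,-0.3687,0.09,0,0]
    - [-0.5035,-0.3687,0.11,0,0]
    - [-0.5035,-0.3687,0.125,0,0]
    - [-0.5035,-0.3687,0.125,0,0]

```text
time: 1.87
tool_pos: [0.556, 0.1426, 0.1752]
ee_rot: [-0.404, -3.109, 0.006]
force: [-0.4, -0.4, -0.1]
grip_width: 0.0003
gripper_force: 0.0
```

Run:
```python
from h import *
im=get_image("wrist");c=im["color"].copy()
cv2.imwrite("pics/w1.png",c)
print(totool([*CN[1],.09]),[proj(im,[[*CN[k],.088],[*CN[k],.05]]).round(0).tolist() for k in CN])
```

```text
[-0.00527614  0.0138707   0.08684103] [[[358.0, 308.0], [353.0, 277.0]], [[137.0, -37.0], [175.0, -3.0]], [[-129.0, 194.0], [-57.0, 183.0]], [[92.0, 452.0], [126.0, 405.0]]]
```

View pics/w1.png

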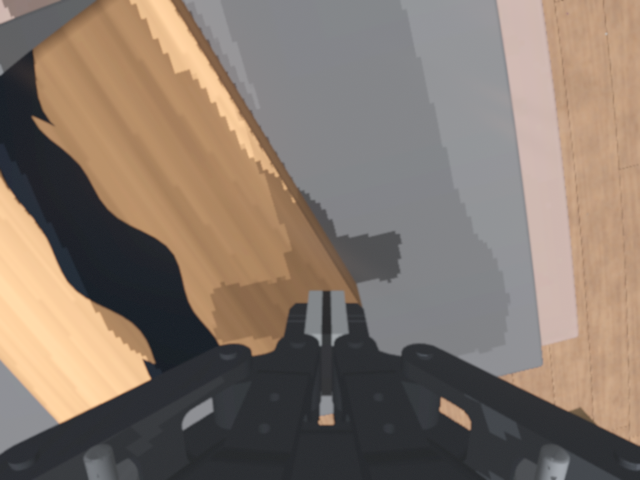

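The corner tip shows at (358,300), as projected, and the fingers are just inside it. Pressing slowly.

move_arm:
  deltas:
    - [0,0,0.005,0,0]
    - [0,0,0.007,0,0]
    - [0,0,0.008,0,0]
    - [0,0,0.009,0,0]
    - [0,0,0.01,0,0]
    - [0,0,0.011,0,0]
    - [0,0,0.011,0,0]

```text
time: 2.5
tool_pos: [0.5587, 0.1431, 0.1679]
ee_rot: [0.405, 3.115, 0.0]
force: [-0.7, -1.0, -0.6]
grip_width: 0.0006
gripper_force: 0.0
```

move_arm:
  deltas:
    - [0,0,0.001,0,0]
    - [0,0,0.002,0,0]
    - [0,0,0.002,0,0]

```text
time: 2.75
tool_pos: [0.5586, 0.1431, 0.1657]
ee_rot: [-0.405, -3.115, 0.0]
force: [0.5, 0.4, 0.2]
grip_width: 0.0004
gripper_force: 0.0
```

move_arm:
  deltas:
    - [0,0,0.001,0,0]
    - [0,0,0.002,0,0]
    - [0,0,0.002,0,0]

```text
time: 3.0
tool_pos: [0.5586, 0.1431, 0.1636]
ee_rot: [-0.405, -3.115, 0.0]
force: [-0.5, -0.0, 0.4]
grip_width: -0.0001
gripper_force: 0.0
```

move_arm:
  deltas:
    - [0,0,0.001,0,0]
    - [0,0,0.002,0,0]
    - [0,0,0.002,0,0]

```text
time: 3.25
tool_pos: [0.5588, 0.1432, 0.1618]
ee_rot: [0.405, 3.115, 0.0]
force: [-0.2, -0.8, 0.8]
grip_width: -0.0001
gripper_force: 0.3
```

move_arm:
  deltas:
    - [0,0,0.001,0,0]
    - [0,0,0.001,0,0]

```text
time: 3.42
tool_pos: [0.559, 0.1433, 0.1614]
ee_rot: [0.405, 3.115, 0.001]
force: [-1.0, 0.4, 2.9]
grip_width: -0.0002
gripper_force: 1.4
```

move_arm:
  deltas:
    - [0,0,0.001,0,0]
    - [0,0,0.002,0,0]
    - [0,0,0.002,0,0]

```text
time: 3.67
tool_pos: [0.5591, 0.1432, 0.1611]
ee_rot: [-0.406, -3.115, -0.002]
force: [-4.9, -0.1, 13.1]
grip_width: -0.0004
gripper_force: 6.6
```

Run:
```python
from h import *
s=r.sense();print(s["tool_pos"],s["force"])
p=s["tool_pos"]
for k in PR: print(k,totool([*PR[k],p[2]]).round(4))
```

```text
[0.55910714 0.14323111 0.16112042] [-4.8705263  -0.08401771 13.12140501]
1 [ 0.0003 -0.0009 -0.    ]
2 [ 0.1198 -0.0742  0.    ]
3 [ 4.650e-02 -1.937e-01 -1.000e-04]
4 [-0.073  -0.1203 -0.0002]
```

Corner 1 is stiff and bears at TCP z ≈ 0.161. Next is corner 4.

move_arm:
  deltas:
    - [0,0,-0.01,0,0]
    - [0,0,-0.022,0,0]
    - [-0.073,-0.12,-0.022,0,0]
    - [-0.073,-0.12,-0.022,0,0]
    - [-0.073,-0.12,-0.022,0,0]
    - [-0.073,-0.12,-0.022,0,0]
    - [-0.073,-0.12,-0.018,0,0]
    - [-0.073,-0.12,-0.013,0,0]
    - [-0.073,-0.12,-0.011,0,0]
    - [-0.073,-0.12,-0.01,0,0]
    - [-0.073,-0.12,-0.009,0,0]
    - [-0.073,-0.12,-0.009,0,0]

```text
time: 4.67
tool_pos: [0.5982, 0.0104, 0.1675]
ee_rot: [-0.401, -3.115, -0.001]
force: [-0.5, -0.4, 0.2]
grip_width: -0.0001
gripper_force: 0.0
```

move_arm:
  deltas:
    - [0,0,0.001,0,0]
    - [0,0,0.002,0,0]
    - [0,0,0.002,0,0]

```text
time: 4.92
tool_pos: [0.5985, 0.0088, 0.1658]
ee_rot: [-0.404, -3.115, -0.0]
force: [0.4, -0.6, -0.4]
grip_width: 0.0
gripper_force: 0.0
```

move_arm:
  deltas:
    - [0,0,0.001,0,0]
    - [0,0,0.002,0,0]
    - [0,0,0.002,0,0]

```text
time: 5.17
tool_pos: [0.5984, 0.0083, 0.1637]
ee_rot: [-0.405, -3.115, 0.0]
force: [-0.5, -0.2, 0.4]
grip_width: 0.0001
gripper_force: 0.0
```

move_arm:
  deltas:
    - [0,0,0.001,0,0]
    - [0,0,0.002,0,0]
    - [0,0,0.002,0,0]

```text
time: 5.42
tool_pos: [0.5984, 0.0084, 0.1616]
ee_rot: [-0.405, -3.115, 0.0]
force: [-0.5, -0.7, -0.6]
grip_width: -0.0002
gripper_force: 0.0
```

move_arm:
  deltas:
    - [0,0,0.001,0,0]
    - [0,0,0.002,0,0]
    - [0,0,0.002,0,0]

```text
time: 5.67
tool_pos: [0.5988, 0.0086, 0.1611]
ee_rot: [-0.405, -3.115, -0.001]
force: [-2.3, 0.7, 5.9]
grip_width: 0.0001
gripper_force: 3.1
```

Corner 4 bears too. Next is corner 3.

move_arm:
  deltas:
    - [0,0,-0.012,0,0]
    - [0,0,-0.025,0,0]
    - [0.1195,-0.074,-0.025,0,0]
    - [0.1195,-0.074,-0.025,0,0]
    - [0.1195,-0.074,-0.025,0,0]
    - [0.1195,-0.074,-0.025,0,0]
    - [0.1195,-0.074,-0.02,0,0]
    - [0.1195,-0.074,-0.015,0,0]
    - [0.1195,-0.074,-0.012,0,0]
    - [0.1195,-0.074,-0.011,0,0]
    - [0.1195,-0.074,-0.011,0,0]

```text
time: 6.58
tool_pos: [0.4655, -0.032, 0.1709]
ee_rot: [0.403, 3.115, -0.001]
force: [0.1, -0.4, 0.4]
grip_width: -0.0004
gripper_force: 0.0
```

move_arm:
  deltas:
    - [0,0,0.001,0,0]
    - [0,0,0.002,0,0]
    - [0,0,0.002,0,0]

```text
time: 6.83
tool_pos: [0.4645, -0.0324, 0.1687]
ee_rot: [-0.405, -3.115, 0.001]
force: [-0.5, -0.1, -0.0]
grip_width: 0.0002
gripper_force: 0.0
```

move_arm:
  deltas:
    - [0,0,0.001,0,0]
    - [0,0,0.002,0,0]
    - [0,0,0.002,0,0]

```text
time: 7.08
tool_pos: [0.464, -0.0325, 0.1667]
ee_rot: [-0.405, -3.115, 0.0]
force: [0.1, 1.0, 0.0]
grip_width: 0.0001
gripper_force: 0.0
```

move_arm:
  deltas:
    - [0,0,0.001,0,0]
    - [0,0,0.0015,0,0]
    - [0,0,0.0015,0,0]

```text
time: 7.33
tool_pos: [0.464, -0.0326, 0.1652]
ee_rot: [-0.405, -3.115, 0.0]
force: [-0.6, -0.4, 1.2]
grip_width: -0.0002
gripper_force: 0.0
```

move_arm:
  deltas:
    - [0,0,0.001,0,0]
    - [0,0,0.0015,0,0]
    - [0,0,0.0015,0,0]

```text
time: 7.58
tool_pos: [0.464, -0.0325, 0.1638]
ee_rot: [-0.405, -3.115, 0.0]
force: [0.2, -0.3, -0.0]
grip_width: -0.0001
gripper_force: 0.0
```

move_arm:
  deltas:
    - [0,0,0.001,0,0]
    - [0,0,0.0015,0,0]
    - [0,0,0.0015,0,0]

```text
time: 7.83
tool_pos: [0.4641, -0.0326, 0.1623]
ee_rot: [0.405, 3.115, -0.0]
force: [-0.2, 0.0, 0.5]
grip_width: -0.0002
gripper_force: 0.2
```

move_arm:
  deltas:
    - [0,0,0.001,0,0]
    - [0,0,0.002,0,0]
    - [0,0,0.002,0,0]

```text
time: 8.08
tool_pos: [0.4643, -0.0327, 0.1611]
ee_rot: [-0.406, -3.115, -0.0]
force: [-2.7, 0.3, 7.5]
grip_width: -0.0002
gripper_force: 3.4
```

Run:
```python
from h import *
s=r.sense();p=s["tool_pos"];print(totool([*PR[2],p[2]]).round(4))
```

```text
[7.320e-02 1.202e-01 1.000e-04]
```

Corner 3 bears as well, so corner 2 should be raised. Checking it.

move_arm:
  deltas:
    - [0,0,-0.012,0,0]
    - [0,0,-0.025,0,0]
    - [0.073,0.12,-0.025,0,0]
    - [0.073,0.12,-0.025,0,0]
    - [0.073,0.12,-0.025,0,0]
    - [0.073,0.12,-0.025,0,0]
    - [0.073,0.12,-0.02,0,0]
    - [0.073,0.12,-0.015,0,0]
    - [0.073,0.12,-0.013,0,0]
    - [0.073,0.12,-0.012,0,0]
    - [0.073,0.12,-0.012,0,0]

```text
time: 9.0
tool_pos: [0.4243, 0.1004, 0.1718]
ee_rot: [-0.41, -3.114, 0.002]
force: [0.4, -0.1, 0.1]
grip_width: 0.0002
gripper_force: 0.0
```

move_arm:
  deltas:
    - [0,0,0.001,0,0]
    - [0,0,0.0015,0,0]
    - [0,0,0.0015,0,0]

```text
time: 9.25
tool_pos: [0.4245, 0.1016, 0.1708]
ee_rot: [0.407, 3.115, -0.0]
force: [0.1, 0.1, -0.1]
grip_width: -0.0002
gripper_force: 0.0
```

move_arm:
  deltas:
    - [0,0,0.001,0,0]
    - [0,0,0.0015,0,0]
    - [0,0,0.0015,0,0]

```text
time: 9.5
tool_pos: [0.4242, 0.1021, 0.1693]
ee_rot: [-0.405, -3.115, 0.0]
force: [0.6, 0.6, 0.5]
grip_width: 0.0
gripper_force: 0.0
```

move_arm:
  deltas:
    - [0,0,0.001,0,0]
    - [0,0,0.0015,0,0]
    - [0,0,0.0015,0,0]

```text
time: 9.75
tool_pos: [0.4242, 0.1022, 0.1677]
ee_rot: [-0.405, -3.115, 0.0]
force: [-0.3, 0.2, 0.1]
grip_width: -0.0003
gripper_force: 0.0
```

move_arm:
  deltas:
    - [0,0,0.001,0,0]
    - [0,0,0.0015,0,0]
    - [0,0,0.0015,0,0]

```text
time: 10.0
tool_pos: [0.4241, 0.1021, 0.1662]
ee_rot: [-0.405, -3.115, 0.0]
force: [0.7, -0.2, -0.6]
grip_width: 0.0001
gripper_force: 0.0
```

move_arm:
  deltas:
    - [0,0,0.001,0,0]
    - [0,0,0.0015,0,0]
    - [0,0,0.0015,0,0]

```text
time: 10.25
tool_pos: [0.4242, 0.1021, 0.1647]
ee_rot: [-0.405, -3.115, 0.0]
force: [-0.8, 0.0, 0.1]
grip_width: 0.0001
gripper_force: 0.0
```

move_arm:
  deltas:
    - [0,0,0.001,0,0]
    - [0,0,0.0015,0,0]
    - [0,0,0.0015,0,0]

```text
time: 10.5
tool_pos: [0.4242, 0.1021, 0.1632]
ee_rot: [-0.405, -3.115, 0.0]
force: [0.2, -1.1, -0.4]
grip_width: -0.0001
gripper_force: 0.0
```

move_arm:
  deltas:
    - [0,0,0.001,0,0]
    - [0,0,0.0015,0,0]
    - [0,0,0.0015,0,0]

```text
time: 10.75
tool_pos: [0.4242, 0.1021, 0.1617]
ee_rot: [-0.405, -3.115, 0.0]
force: [-0.2, 0.2, -0.1]
grip_width: -0.0002
gripper_force: 0.0
```

Corner 2 is not raised either, but pressing corner 3 gave a brief 1.2 N at z ≈ 0.165 and then nothing, so it may have tipped there. Checking corner 3 again with finer readings.

move_arm:
  deltas:
    - [0,0,-0.012,0,0]
    - [0,0,-0.022,0,0]
    - [-0.073,-0.12,-0.022,0,0]
    - [-0.073,-0.12,-0.022,0,0]
    - [-0.073,-0.12,-0.022,0,0]
    - [-0.073,-0.12,-0.022,0,0]
    - [-0.073,-0.12,-0.016,0,0]
    - [-0.073,-0.12,-0.01,0,0]
    - [-0.073,-0.12,-0.007,0,0]
    - [-0.073,-0.12,-0.007,0,0]

```text
time: 11.58
tool_pos: [0.4629, -0.0308, 0.1677]
ee_rot: [-0.4, -3.113, -0.0]
force: [-1.0, -0.4, -0.7]
grip_width: -0.0003
gripper_force: 0.0
```

Run:
```python
from h import *
im=get_image("scene");c=im["color"]
print(proj(im,[[*CN[k],z] for k in CN for z in(.05,.088)]).round(1).tolist())
p=proj(im,[[*CN[3],.07]])[0].astype(int)
cv2.imwrite("pics/s2.png",cv2.resize(c[150:260,210:350],(0,0),fx=5,fy=5,interpolation=3))
```

```text
[[281.9, 175.5], [281.0, 161.0], [226.2, 209.8], [223.6, 194.8], [281.9, 245.6], [280.8, 230.3], [337.3, 205.4], [337.7, 190.5]]
```

View pics/s2.png

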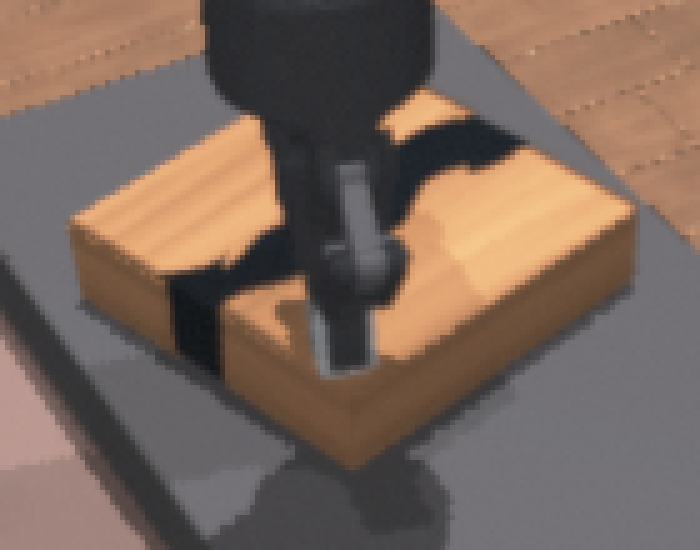

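The gripper hides the top of corner 3, whose lower tip shows at about (350,470) in the crop. Pressing in small steps instead.

move_arm:
  deltas:
    - [0,0,0.001,0,0]
    - [0,0,0.001,0,0]

```text
time: 11.8
tool_pos: [0.464, -0.0314, 0.1678]
ee_rot: [-0.402, -3.115, -0.0]
force: [-0.6, -0.0, 0.1]
grip_width: 0.0001
gripper_force: 0.0
```

move_arm:
  deltas:
    - [0,0,0.001,0,0]
    - [0,0,0.001,0,0]

```text
time: 11.97
tool_pos: [0.4641, -0.0321, 0.1669]
ee_rot: [-0.404, -3.115, -0.0]
force: [0.4, -0.3, -0.4]
grip_width: -0.0001
gripper_force: 0.0
```

move_arm:
  deltas:
    - [0,0,0.001,0,0]
    - [0,0,0.001,0,0]

```text
time: 12.13
tool_pos: [0.4641, -0.0325, 0.1658]
ee_rot: [-0.405, -3.115, 0.0]
force: [-0.6, -0.0, -1.0]
grip_width: 0.0001
gripper_force: 0.0
```

move_arm:
  deltas:
    - [0,0,0.001,0,0]
    - [0,0,0.001,0,0]

```text
time: 12.3
tool_pos: [0.4641, -0.0326, 0.1647]
ee_rot: [-0.405, -3.115, 0.0]
force: [0.6, -0.8, 0.5]
grip_width: -0.0
gripper_force: 0.0
```

move_arm:
  deltas:
    - [0,0,0.001,0,0]
    - [0,0,0.001,0,0]

```text
time: 12.47
tool_pos: [0.464, -0.0326, 0.1637]
ee_rot: [-0.405, -3.115, 0.0]
force: [-0.7, 0.3, 0.1]
grip_width: 0.0001
gripper_force: 0.0
```

move_arm:
  deltas:
    - [0,0,0.001,0,0]
    - [0,0,0.001,0,0]

```text
time: 12.63
tool_pos: [0.4641, -0.0325, 0.1627]
ee_rot: [-0.405, -3.115, 0.0]
force: [1.5, -0.3, 0.6]
grip_width: -0.0002
gripper_force: 0.1
```

move_arm:
  deltas:
    - [0,0,0.0005,0,0]
    - [0,0,0.0005,0,0]

```text
time: 12.8
tool_pos: [0.4641, -0.0326, 0.1623]
ee_rot: [-0.405, -3.115, 0.0]
force: [-0.1, -0.9, 0.6]
grip_width: 0.0002
gripper_force: 0.2
```

move_arm:
  deltas:
    - [0,0,0.0005,0,0]
    - [0,0,0.0005,0,0]

```text
time: 12.97
tool_pos: [0.4641, -0.0326, 0.1618]
ee_rot: [-0.405, -3.115, 0.0]
force: [0.0, 0.2, 0.9]
grip_width: -0.0001
gripper_force: 0.3
```

move_arm:
  deltas:
    - [0,0,0.0005,0,0]
    - [0,0,0.0005,0,0]

```text
time: 13.13
tool_pos: [0.4641, -0.0327, 0.1614]
ee_rot: [-0.406, -3.115, 0.0]
force: [-0.3, -1.0, 0.8]
grip_width: 0.0
gripper_force: 0.7
```

move_arm:
  deltas:
    - [0,0,0.0005,0,0]
    - [0,0,0.0005,0,0]

```text
time: 13.3
tool_pos: [0.4641, -0.0328, 0.1612]
ee_rot: [-0.406, -3.115, 0.0]
force: [-0.9, -0.1, 4.5]
grip_width: 0.0001
gripper_force: 2.0
```

move_arm:
  deltas:
    - [0,0,0.0005,0,0]
    - [0,0,0.0005,0,0]

```text
time: 13.47
tool_pos: [0.4642, -0.0328, 0.1611]
ee_rot: [-0.406, -3.115, -0.0]
force: [-3.5, -0.7, 8.1]
grip_width: 0.0001
gripper_force: 3.9
```

Corner 3 gives about 1.6 mm of soft travel below 1 N and then goes stiff; corner 1 behaved the same. Corners 2 and 4 are hard at once, so the slab rocks on the 1–3 diagonal and is balanced. I'll shim corner 3, the one nearest the wedge, so next I go to the wedge.

move_arm:
  deltas:
    - [0,0,-0.015,0,0]
    - [0,0,-0.03,0,0.3]
    - [-0.042,-0.224,-0.03,-7.9,0.6]
    - [-0.042,-0.224,-0.03,-7.9,0.6]
    - [-0.042,-0.224,-0.03,-7.9,0.6]
    - [-0.042,-0.224,-0.03,-7.9,0.6]
    - [-0.042,-0.224,-0.02,-7.9,0.6]
    - [-0.042,-0.224,-0.01,-7.9,0.6]
    - [-0.042,-0.224,0,-7.9,0.6]
    - [-0.042,-0.224,0,-7.9,0.6]
    - [-0.042,-0.224,0,-7.9,0.6]

```text
time: 14.38
tool_pos: [0.4469, -0.2587, 0.1594]
ee_rot: [-0.189, -3.133, -0.002]
force: [0.1, 0.2, -0.2]
grip_width: 0.0512
gripper_force: 0.0
```

Run:
```python
from h import *
s=r.sense();print(s["tool_pos"],s["joint_positions"].round(2),s["grip_width"])
im=get_image("wrist");cv2.imwrite("pics/w2.png",im["color"])
hsv=cv2.cvtColor(im["color"],cv2.COLOR_BGR2HSV)
w=((hsv[...,1]>60)&(hsv[...,0]>10)&(hsv[...,0]<30)&(hsv[...,2]>120)).astype(np.uint8)
n,l,st,ce=cv2.connectedComponentsWithStats(w)
for i in range(1,n):
    if st[i,4]>2000: print(st[i],cv2.boxPoints(cv2.minAreaRect(cv2.findNonZero((l==i).astype(np.uint8)))).tolist())
a=np.radians(-6.9);e=np.array([np.cos(a),np.sin(a)]);f=np.array([-e[1],e[0]]);w0=np.array([.497,-.266])
print(proj(im,[[*(w0+x*e+y*f),z] for x,y,z in((.061,.015,.001),(.061,-.015,.001),(-.039,-.015,.026),(-.039,.015,.026),(-.061,.015,.026))]).round().tolist())
top=get_image("top");before=cv2.imread("pics/top0.png");h=lambda c:(lambda q:((q[...,1]>90)&(q[...,0]<25)&(q[...,2]>90)))(cv2.cvtColor(c,cv2.COLOR_BGR2HSV))[195:308,150:330]
print("slab diff px",(h(before)^h(top["color"])).sum())
```

```text
[ 0.44692772 -0.2586806   0.15935782] [-0.02  0.36  0.53  2.05 -0.25  0.8   2.12] 0.05120488750626331
[ 296  237   56  170 5636] [[284.0606994628906, 403.04022216796875], [297.1653137207031, 235.0625457763672], [352.1427917480469, 239.3515625], [339.0381774902344, 407.3292236328125]]
[[345.0, 402.0], [302.0, 402.0], [296.0, 281.0], [350.0, 281.0], [351.0, 243.0]]
slab diff px 16
```

View pics/w2.png

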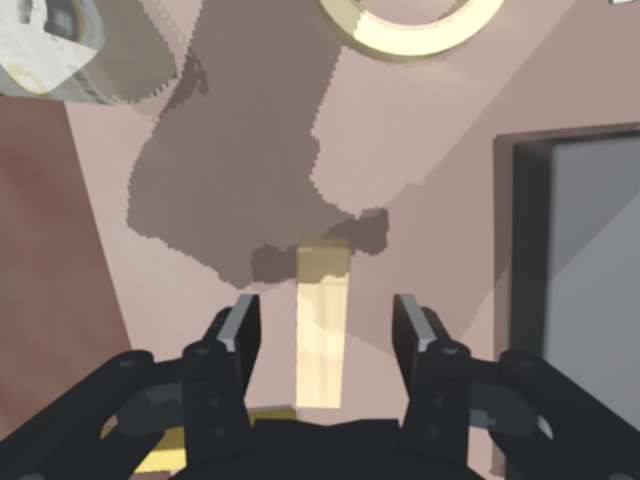

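The wedge lies square between the fingers: heel at rows 238–281, thin end at row 407. Joint 7 is at 2.12 and has no room for the turn I need, so I'll half-turn the tool first.

move_arm:
  deltas:
    - [0,0,0,20,0.6]
    - [0,0,0,30,0.6]
    - [0,0,0,40,0.6]
    - [0,0,0,50,0.6]
    - [0,0,0,60,0.6]
    - [0,0,0,70,0.6]
    - [0,0,0,80,0.6]
    - [0,0,0,90,0.6]
    - [0,0,0,100,0.6]
    - [0,0,0,110,0.6]
    - [0,0,0,120,0.6]
    - [0,0,0,130,0.6]
    - [0,0,0,140,0.6]
    - [0,0,0,150,0.6]
    - [0,0,0,150,0.6]
    - [0,0,0,150,0.6]
    - [0,0,0,150,0.6]
    - [0,0,0,150,0.6]
    - [0,0,0,150,0.6]
    - [0,0,0,150,0.6]

```text
time: 16.15
tool_pos: [0.4487, -0.2576, 0.1606]
ee_rot: [-3.035, -0.805, -0.003]
force: [-1.0, 0.5, 0.1]
grip_width: 0.0515
gripper_force: 0.0
```

move_arm:
  deltas:
    - [0,0,0,30,0.6]
    - [0,0,0,30,0.6]
    - [0,0,0,30,0.6]
    - [0,0,0,30,0.6]
    - [0,0,0,30,0.6]
    - [0,0,0,30,0.6]
    - [0,0,0,30,0.6]

```text
time: 16.73
tool_pos: [0.448, -0.2588, 0.1604]
ee_rot: [-3.141, -0.003, -0.001]
force: [0.2, 0.3, -0.1]
grip_width: 0.0514
gripper_force: 0.0
```

Run:
```python
from h import *
s=r.sense();print(s["tool_pos"],s["joint_positions"].round(2),s["grip_width"]);print(cv2.Rodrigues(s["ee_rot"])[0].round(3),totool([.446,-.2597,.0755]).round(4))
im=get_image("wrist");cv2.imwrite("pics/w3.png",im["color"])
```

```text
[ 0.44802536 -0.25879282  0.16038544] [-0.51  0.67  1.21  2.07 -0.78  0.97 -0.45] 0.051437517991475626
[[ 1.     0.002  0.   ]
 [ 0.002 -1.     0.001]
 [ 0.    -0.001 -1.   ]] [-0.0021  0.001   0.0849]
```

move_arm:
  deltas:
    - [-0.002,0.001,0.03,7,0.6]
    - [-0.002,0.001,0.06,7,0.6]
    - [-0.002,0.001,0.075,7,0.6]
    - [-0.002,0.001,0.083,7,0.6]
    - [-0.002,0.001,0.083,7,0.6]
    - [-0.002,0.001,0.083,7,0.6]

```text
time: 17.28
tool_pos: [0.4456, -0.2611, 0.0778]
ee_rot: [3.135, -0.196, 0.001]
force: [-0.7, -1.0, 0.9]
grip_width: 0.0514
gripper_force: 0.0
```

Run:
```python
from h import *
s=r.sense();print(s["tool_pos"],s["joint_positions"].round(2),s["force"]);print(cv2.Rodrigues(s["ee_rot"])[0].round(3),totool([.446,-.2597,.0755]).round(4))
```

```text
[ 0.44563481 -0.261103    0.07779763] [-0.4   0.78  1.05  2.09 -0.95  0.86 -0.46] [-0.71891135 -1.01813599  0.9276374 ]
[[ 0.992 -0.124  0.001]
 [-0.124 -0.992 -0.   ]
 [ 0.001 -0.    -1.   ]] [ 0.0002 -0.0014  0.0023]
```

move_arm:
  newtons: 30
  deltas:
    - [0,-0.001,0.002,0,0.6]
    - [0,-0.001,0.002,0,0.3]
    - [0,-0.001,0.002,0,0.1]
    - [0,-0.001,0.002,0,0.1]
    - [0,-0.001,0.002,0,0.1]
    - [0,-0.001,0.002,0,0.1]

```text
time: 17.78
tool_pos: [0.4463, -0.2603, 0.0764]
ee_rot: [3.135, -0.196, 0.003]
force: [-0.3, 1.5, 6.7]
grip_width: 0.0294
gripper_force: 30.4
```

move_arm:
  deltas:
    - [0,0,-0.02,0,0.1]
    - [0,0,-0.06,0,0.1]
    - [0,0,-0.1,0,0.1]
    - [-0.06,-0.099,-0.11,-68.6,0.1]
    - [-0.06,-0.099,-0.11,-68.6,0.1]
    - [-0.06,-0.099,-0.11,-68.6,0.1]
    - [-0.06,-0.099,-0.11,-68.6,0.1]
    - [-0.06,-0.099,-0.11,-68.6,0.1]
    - [-0.06,-0.099,-0.11,-68.6,0.1]
    - [-0.06,-0.099,-0.11,-68.6,0.1]
    - [-0.06,-0.099,-0.11,-68.6,0.1]
    - [-0.06,-0.099,-0.11,-68.6,0.1]
    - [-0.06,-0.099,-0.11,-68.6,0.1]
    - [-0.06,-0.099,-0.11,-68.6,0.1]
    - [-0.06,-0.099,-0.11,-68.6,0.1]
    - [-0.06,-0.099,-0.11,-68.6,0.1]

```text
time: 19.12
tool_pos: [0.3981, -0.1542, 0.1853]
ee_rot: [-2.702, -1.602, 0.0]
force: [0.5, -0.3, -0.2]
grip_width: 0.0297
gripper_force: 29.8
```

Run:
```python
from h import *
s=r.sense();R=cv2.Rodrigues(s["ee_rot"])[0];p=s["tool_pos"];print(p,s["joint_positions"].round(2),s["force"].round(1),s["grip_width"]);print(R.round(3))
im=get_image("wrist");cv2.imwrite("pics/w4.png",im["color"])
tp=lambda x,y,z:p+R@np.array([x,y,z])
print(proj(im,[tp(.111,.015,.0754),tp(.111,-.015,.0754),tp(-.011,.015,.0504),[*CN[3],.052],[*CN[3],.09]]).round().tolist())
print("corner in tool",totool([*CN[3],.05]).round(4))
```

```text
[ 0.39809951 -0.1541657   0.18526683] [-0.86  0.3   1.27  2.25 -0.39  0.84  0.16] [ 0.5 -0.3 -0.2] 0.02965295922942979
[[ 0.48   0.877 -0.   ]
 [ 0.877 -0.48   0.   ]
 [-0.    -0.    -1.   ]]
[[369.0, 7.0], [281.0, 7.0], [367.0, 366.0], [325.0, 12.0], [325.0, -17.0]]
corner in tool [ 1.251e-01 -1.000e-04  1.352e-01]
```

View pics/w4.png

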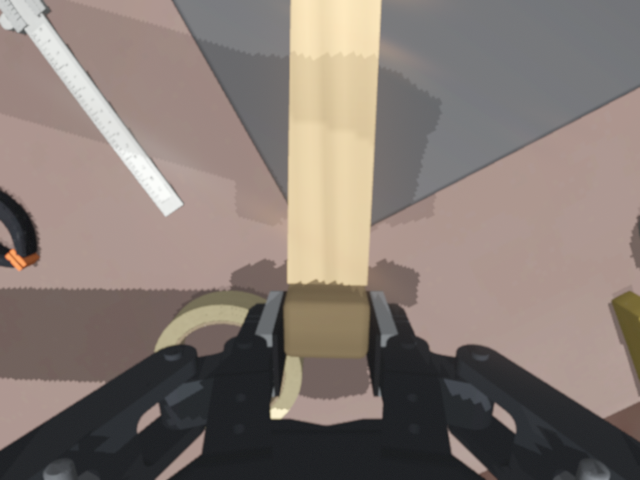

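The wedge is held square, yawed about 1.6° to the right. Its tip is just past the top of the picture, about 11 mm short of the corner. Lowering it to the plate.

move_arm:
  deltas:
    - [0,-0.002,0.03,0,0.1]
    - [0,-0.002,0.05,0,0.1]
    - [0,-0.002,0.055,0,0.1]
    - [0,-0.002,0.055,0,0.1]
    - [0,-0.002,0.055,0,0.1]

```text
time: 19.58
tool_pos: [0.3966, -0.1538, 0.1306]
ee_rot: [2.701, 1.603, -0.001]
force: [0.3, 0.4, 0.6]
grip_width: 0.0299
gripper_force: 29.8
```

move_arm:
  deltas:
    - [0,0,0.001,0,0.1]
    - [0,0,0.002,0,0.1]
    - [0,0,0.002,0,0.1]

```text
time: 19.83
tool_pos: [0.3973, -0.1533, 0.129]
ee_rot: [2.7, 1.604, 0.002]
force: [-0.9, 0.6, -0.4]
grip_width: 0.0296
gripper_force: 29.8
```

move_arm:
  deltas:
    - [0,0,0.001,0,0.1]
    - [0,0,0.001,0,0.1]

```text
time: 20.0
tool_pos: [0.3968, -0.1531, 0.1276]
ee_rot: [2.701, 1.605, 0.001]
force: [-0.6, 0.3, -0.6]
grip_width: 0.0295
gripper_force: 29.8
```

move_arm:
  deltas:
    - [0,0,0.0005,0,0.1]
    - [0,0,0.0005,0,0.1]

```text
time: 20.17
tool_pos: [0.3966, -0.1531, 0.1269]
ee_rot: [-2.701, -1.605, -0.0]
force: [0.2, -0.6, -0.1]
grip_width: 0.0297
gripper_force: 29.8
```

move_arm:
  deltas:
    - [0,0,0.0005,0,0.1]
    - [0,0,0.0005,0,0.1]

```text
time: 20.33
tool_pos: [0.3966, -0.1532, 0.1264]
ee_rot: [-2.701, -1.605, -0.0]
force: [0.4, 0.1, 1.0]
grip_width: 0.0292
gripper_force: 29.8
```

move_arm:
  deltas:
    - [0,0,0.0005,0,0.1]
    - [0,0,0.0005,0,0.1]

```text
time: 20.5
tool_pos: [0.3967, -0.1533, 0.1263]
ee_rot: [-2.7, -1.604, -0.0]
force: [-1.8, 0.6, 7.3]
grip_width: 0.0296
gripper_force: 30.3
```

move_arm:
  deltas:
    - [0,0,-0.0005,0,0.1]
    - [0.004,0,-0.0005,0,0.1]
    - [0.008,0,-0.0005,0,0.1]
    - [0.012,0,-0.0005,0,0.1]
    - [0.015,0,-0.0005,0,0.1]
    - [0.015,0,-0.0005,0,0.1]

```text
time: 21.0
tool_pos: [0.4045, -0.1392, 0.1264]
ee_rot: [2.7, 1.607, 0.001]
force: [0.5, 0.5, 1.0]
grip_width: 0.0295
gripper_force: 29.9
```

move_arm:
  deltas:
    - [0.002,0,0,0,0.1]
    - [0.004,0,0,0,0.1]
    - [0.005,0,0,0,0.1]
    - [0.005,0,0,0,0.1]

```text
time: 21.33
tool_pos: [0.4063, -0.1354, 0.1264]
ee_rot: [-2.701, -1.605, -0.0]
force: [-0.9, -0.6, 1.1]
grip_width: 0.0295
gripper_force: 30.0
```

move_arm:
  deltas:
    - [0.002,0,0,0,0.1]
    - [0.004,0,0,0,0.1]
    - [0.005,0,0,0,0.1]
    - [0.005,0,0,0,0.1]

```text
time: 21.67
tool_pos: [0.4087, -0.1309, 0.1264]
ee_rot: [-2.7, -1.605, -0.0]
force: [-0.8, -0.0, 0.1]
grip_width: 0.0295
gripper_force: 30.0
```

move_arm:
  deltas:
    - [0.002,0,0,0,0.1]
    - [0.004,0,0,0,0.1]
    - [0.006,0,0,0,0.1]
    - [0.006,0,0,0,0.1]

```text
time: 22.0
tool_pos: [0.4117, -0.1255, 0.1264]
ee_rot: [-2.7, -1.605, -0.0]
force: [-0.1, -0.0, 2.1]
grip_width: 0.0295
gripper_force: 30.1
```

move_arm:
  deltas:
    - [0.002,0,0,0,0.1]
    - [0.003,0,0,0,0.1]
    - [0.004,0,0,0,0.1]
    - [0.004,0,0,0,0.1]

```text
time: 22.33
tool_pos: [0.4135, -0.1222, 0.1264]
ee_rot: [2.701, 1.605, 0.0]
force: [-0.1, -0.6, 2.3]
grip_width: 0.0296
gripper_force: 30.1
```

move_arm:
  deltas:
    - [0.001,0,0,0,0.1]
    - [0.002,0,0,0,0.1]
    - [0.003,0,0,0,0.1]
    - [0.003,0,0,0,0.1]

```text
time: 22.67
tool_pos: [0.4149, -0.1196, 0.1264]
ee_rot: [-2.701, -1.605, -0.0]
force: [-0.5, -1.1, 1.2]
grip_width: 0.0294
gripper_force: 30.1
```

move_arm:
  deltas:
    - [0.001,0,0,0,0.1]
    - [0.002,0,0,0,0.1]
    - [0.002,0,0,0,0.1]

```text
time: 22.92
tool_pos: [0.4158, -0.1179, 0.1264]
ee_rot: [-2.701, -1.605, -0.0]
force: [-0.7, 0.0, 1.6]
grip_width: 0.0298
gripper_force: 30.1
```

move_arm:
  deltas:
    - [0.001,0,0,0,0.1]
    - [0.002,0,0,0,0.1]
    - [0.002,0,0,0,0.1]

```text
time: 23.17
tool_pos: [0.4168, -0.1161, 0.1264]
ee_rot: [-2.701, -1.605, -0.0]
force: [-1.3, -1.5, 1.8]
grip_width: 0.0294
gripper_force: 30.1
```

move_arm:
  deltas:
    - [0.001,0,0,0,0.1]
    - [0.002,0,0,0,0.1]
    - [0.002,0,0,0,0.1]

```text
time: 23.42
tool_pos: [0.4178, -0.1143, 0.1264]
ee_rot: [-2.701, -1.605, 0.0]
force: [-0.6, -0.8, 1.6]
grip_width: 0.0296
gripper_force: 30.1
```

move_arm:
  deltas:
    - [0.001,0,0,0,0.1]
    - [0.002,0,0,0,0.1]
    - [0.002,0,0,0,0.1]

```text
time: 23.67
tool_pos: [0.4187, -0.1126, 0.1264]
ee_rot: [-2.701, -1.605, -0.0]
force: [-0.6, -1.8, 2.6]
grip_width: 0.0295
gripper_force: 30.1
```

move_arm:
  deltas:
    - [0.001,0,0,0,0.1]
    - [0.001,0,0,0,0.1]

```text
time: 23.83
tool_pos: [0.4192, -0.1118, 0.1264]
ee_rot: [2.701, 1.605, 0.0]
force: [0.1, -1.4, 2.4]
grip_width: 0.0297
gripper_force: 30.1
```

move_arm:
  deltas:
    - [0.001,0,0,0,0.1]
    - [0.001,0,0,0,0.1]

```text
time: 24.0
tool_pos: [0.4196, -0.1109, 0.1264]
ee_rot: [-2.701, -1.605, 0.0]
force: [-0.5, -2.1, 2.8]
grip_width: 0.0292
gripper_force: 30.2
```

move_arm:
  deltas:
    - [0.001,0,0,0,0.1]
    - [0.001,0,0,0,0.1]

```text
time: 24.17
tool_pos: [0.4201, -0.11, 0.1264]
ee_rot: [-2.701, -1.605, -0.0]
force: [-0.6, -1.2, 2.7]
grip_width: 0.0301
gripper_force: 30.2
```

move_arm:
  deltas:
    - [0.001,0,0,0,0.1]
    - [0.001,0,0,0,0.1]

```text
time: 24.33
tool_pos: [0.4206, -0.1091, 0.1264]
ee_rot: [2.701, 1.605, -0.0]
force: [-1.0, -1.3, 2.9]
grip_width: 0.0294
gripper_force: 30.2
```

move_arm:
  deltas:
    - [0.001,0,0,0,0.1]
    - [0.001,0,0,0,0.1]

```text
time: 24.5
tool_pos: [0.4211, -0.1083, 0.1264]
ee_rot: [-2.701, -1.605, -0.0]
force: [-1.4, -0.8, 3.0]
grip_width: 0.0293
gripper_force: 30.2
```

move_arm:
  deltas:
    - [0.001,0,0,0,0.1]
    - [0.001,0,0,0,0.1]

```text
time: 24.67
tool_pos: [0.4216, -0.1074, 0.1264]
ee_rot: [2.701, 1.605, 0.0]
force: [-0.5, -1.5, 2.2]
grip_width: 0.0296
gripper_force: 30.2
```

move_arm:
  deltas:
    - [0.001,0,0,0,0.1]
    - [0.001,0,0,0,0.1]

```text
time: 24.83
tool_pos: [0.422, -0.1065, 0.1264]
ee_rot: [2.701, 1.605, -0.0]
force: [-1.2, -1.8, 2.5]
grip_width: 0.0295
gripper_force: 30.2
```

move_arm:
  deltas:
    - [0.001,0,0,0,0.1]
    - [0.001,0,0,0,0.1]

```text
time: 25.0
tool_pos: [0.4225, -0.1056, 0.1264]
ee_rot: [-2.701, -1.605, -0.0]
force: [-0.6, -1.7, 2.5]
grip_width: 0.0298
gripper_force: 30.2
```

move_arm:
  deltas:
    - [0.001,0,0,0,0.1]
    - [0.001,0,0,0,0.1]

```text
time: 25.17
tool_pos: [0.423, -0.1047, 0.1264]
ee_rot: [2.701, 1.605, 0.0]
force: [-2.1, -1.2, 2.7]
grip_width: 0.0298
gripper_force: 30.2
```

move_arm:
  deltas:
    - [0.001,0,0,0,0.1]
    - [0.001,0,0,0,0.1]

```text
time: 25.33
tool_pos: [0.4235, -0.1039, 0.1264]
ee_rot: [-2.701, -1.605, -0.0]
force: [-1.4, -1.5, 3.4]
grip_width: 0.0296
gripper_force: 30.2
```

move_arm:
  deltas:
    - [0.001,0,0,0,0.1]
    - [0.001,0,0,0,0.1]

```text
time: 25.5
tool_pos: [0.4239, -0.103, 0.1264]
ee_rot: [2.701, 1.605, -0.0]
force: [-0.8, -1.9, 3.2]
grip_width: 0.0294
gripper_force: 30.2
```

move_arm:
  deltas:
    - [0.001,0,0,0,0.1]
    - [0.001,0,0,0,0.1]

```text
time: 25.67
tool_pos: [0.4244, -0.1021, 0.1264]
ee_rot: [-2.701, -1.605, -0.0]
force: [-1.1, -2.3, 3.1]
grip_width: 0.0297
gripper_force: 30.2
```

```bash
cat >> h.py <<'E'
def slabm(c):
    q=cv2.cvtColor(c,cv2.COLOR_BGR2HSV);m=((q[...,1]>90)&(q[...,0]<25)&(q[...,2]>90)).astype(np.uint8)
    m[:, :150]=0;m[:195]=0;m[308:]=0;m[:,330:]=0;return m
E
python3 - <<'E'
from h import *
a=cv2.imread("pics/top0.png");b=get_image("top")["color"]
for n,s in(("far",np.s_[195:235,180:300]),("left",np.s_[235:280,180:215])):
    A=cv2.cvtColor(a[s],6).astype(np.float32);B=cv2.cvtColor(b[s],6).astype(np.float32)
    print(n,cv2.phaseCorrelate(A,B),(slabm(a)[s]^slabm(b)[s]).sum())
sc=get_image("scene")["color"];cv2.imwrite("pics/s3.png",np.hstack([cv2.resize(x[150:260,210:350],(0,0),fx=2.8,fy=2.8,interpolation=3) for x in(cv2.imread("pics/scene0.png"),sc)]))
E
```

```text
far ((-0.1459101354036818, -0.058976387890549375), 0.922933038075765) 14
left ((-0.062439766916444484, 0.5033646067736193), 1.005767649485741) 2
```

View pics/s3.png

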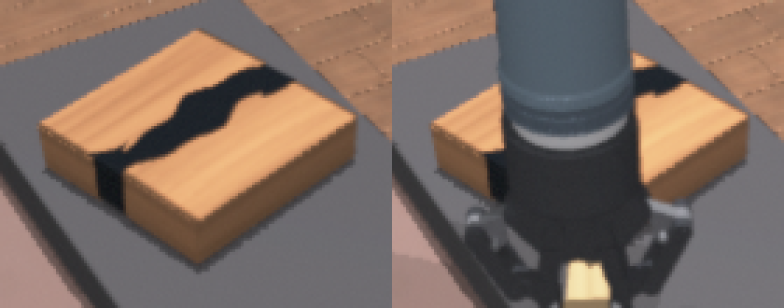

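The slab has not moved: the shift in the top view is 0.15 px or less along its far edge. Continuing the push.

move_arm:
  deltas:
    - [0.001,0,0,0,0.1]
    - [0.001,0,0,0,0.1]

```text
time: 25.93
tool_pos: [0.4249, -0.1013, 0.1264]
ee_rot: [2.701, 1.605, -0.0]
force: [-1.9, -1.5, 2.7]
grip_width: 0.0296
gripper_force: 30.2
```

move_arm:
  deltas:
    - [0.001,0,0,0,0.1]
    - [0.001,0,0,0,0.1]

```text
time: 26.1
tool_pos: [0.4253, -0.1004, 0.1264]
ee_rot: [-2.701, -1.605, 0.0]
force: [0.3, -1.7, 2.8]
grip_width: 0.0295
gripper_force: 30.2
```

move_arm:
  deltas:
    - [0.001,0,0,0,0.1]
    - [0.001,0,0,0,0.1]

```text
time: 26.27
tool_pos: [0.4258, -0.0995, 0.1264]
ee_rot: [-2.701, -1.605, 0.0]
force: [-0.5, -2.3, 3.0]
grip_width: 0.0293
gripper_force: 30.2
```

move_arm:
  deltas:
    - [0.001,0,0,0,0.1]
    - [0.001,0,0,0,0.1]

```text
time: 26.43
tool_pos: [0.4263, -0.0986, 0.1264]
ee_rot: [2.701, 1.605, -0.0]
force: [-1.3, -1.3, 4.4]
grip_width: 0.0294
gripper_force: 30.2
```

move_arm:
  deltas:
    - [0.001,0,0,0,0.1]
    - [0.001,0,0,0,0.1]

```text
time: 26.6
tool_pos: [0.4268, -0.0977, 0.1264]
ee_rot: [2.701, 1.605, -0.0]
force: [-0.7, -1.5, 4.5]
grip_width: 0.0292
gripper_force: 30.3
```

move_arm:
  deltas:
    - [0.001,0,0,0,0.1]
    - [0.001,0,0,0,0.1]

```text
time: 26.77
tool_pos: [0.4272, -0.0969, 0.1264]
ee_rot: [2.701, 1.605, -0.0]
force: [-1.3, -1.6, 3.5]
grip_width: 0.0294
gripper_force: 30.3
```

move_arm:
  deltas:
    - [0.001,0,0,0,0.1]
    - [0.001,0,0,0,0.1]

```text
time: 26.93
tool_pos: [0.4277, -0.096, 0.1264]
ee_rot: [-2.701, -1.605, 0.0]
force: [-1.6, -2.5, 3.6]
grip_width: 0.0296
gripper_force: 30.3
```

move_arm:
  deltas:
    - [0.001,0,0,0,0.1]
    - [0.001,0,0,0,0.1]

```text
time: 27.1
tool_pos: [0.4282, -0.0952, 0.1264]
ee_rot: [2.701, 1.605, -0.0]
force: [-2.1, -3.3, 3.5]
grip_width: 0.0297
gripper_force: 30.3
```

move_arm:
  deltas:
    - [0,0,0,0,0.1]

```text
time: 27.18
tool_pos: [0.4282, -0.0952, 0.1264]
ee_rot: [2.701, 1.605, -0.0]
force: [-1.2, -2.4, 4.0]
grip_width: 0.0297
gripper_force: 30.3
```

move_arm:
  deltas:
    - [0.0005,0,0,0,0.1]
    - [0.0005,0,0,0,0.1]

```text
time: 27.35
tool_pos: [0.4284, -0.0948, 0.1264]
ee_rot: [2.701, 1.605, -0.0]
force: [-1.8, -3.8, 3.4]
grip_width: 0.0294
gripper_force: 30.3
```

move_arm:
  deltas:
    - [0,0,0,0,0.1]

```text
time: 27.43
tool_pos: [0.4284, -0.0948, 0.1264]
ee_rot: [2.701, 1.605, -0.0]
force: [-1.7, -3.4, 4.3]
grip_width: 0.0298
gripper_force: 30.3
```

move_arm:
  deltas:
    - [0.0005,0,0,0,0.1]
    - [0.0005,0,0,0,0.1]

```text
time: 27.6
tool_pos: [0.4286, -0.0944, 0.1264]
ee_rot: [2.701, 1.605, -0.0]
force: [-1.1, -3.2, 2.7]
grip_width: 0.0294
gripper_force: 30.3
```

move_arm:
  deltas:
    - [0,0,0,0,0.1]

```text
time: 27.68
tool_pos: [0.4286, -0.0944, 0.1264]
ee_rot: [2.701, 1.605, -0.0]
force: [-1.7, -2.6, 4.0]
grip_width: 0.0296
gripper_force: 30.3
```

move_arm:
  deltas:
    - [0.0007,0,0,0,0.1]
    - [0.0007,0,0,0,0.1]

```text
time: 27.85
tool_pos: [0.4289, -0.0937, 0.1264]
ee_rot: [2.701, 1.605, -0.0]
force: [-1.6, -2.8, 4.5]
grip_width: 0.0292
gripper_force: 30.3
```

move_arm:
  deltas:
    - [0,0,0,0,0.1]

```text
time: 27.93
tool_pos: [0.429, -0.0937, 0.1264]
ee_rot: [2.701, 1.605, -0.0]
force: [-1.8, -3.6, 3.7]
grip_width: 0.0295
gripper_force: 30.3
```

Run:
```python
from h import *
s=[]
a=cv2.imread("pics/top0.png")
for i in range(6):
    b=get_image("top")["color"];s.append(r.sense()["force"])
f=np.mean(s,0);print(f,-f@[.48,.877,0])
for n,q in(("far",np.s_[195:235,180:300]),("left",np.s_[235:280,180:215])):
    print(n,cv2.phaseCorrelate(cv2.cvtColor(a[q],6).astype(np.float32),cv2.cvtColor(b[q],6).astype(np.float32)),(slabm(a)[q]^slabm(b)[q]).sum())
```

```text
[-1.68334165 -3.23199428  3.71331566] 3.642462977037229
far ((-0.26771529944234373, -0.11315588785083364), 0.9393463587760925) 26
left ((-0.13696114872520937, 0.4716780209502254), 0.964709507977521) 2
```

Mean push is 3.6 N with the ramp's 5 mm point at the corner, so it is snug. Releasing and lifting clear.

move_arm:
  deltas:
    - [0,0,0,0,0.4]
    - [0,0,0,0,0.55]
    - [0,0,0,0,0.6]
    - [0,0,0,0,0.6]
    - [0,0,-0.02,0,0.6]
    - [0,0,-0.05,0,0.6]
    - [0,0,-0.08,0,0.6]
    - [0,0,-0.1,0,0.4]
    - [0,0,-0.1,0,0]
    - [0,0,-0.1,0,0]
    - [0,0,-0.1,0,0]

```text
time: 29.15
tool_pos: [0.4285, -0.0929, 0.2257]
ee_rot: [-2.699, -1.605, 0.001]
force: [-0.1, -0.0, 0.5]
grip_width: 0.0028
gripper_force: 0.0
```

Run:
```python
from h import *
im=get_image("wrist");cv2.imwrite("pics/w5.png",im["color"])
print(r.sense()["tool_pos"],totool([*PR[3],.185]).round(4),totool([*CN[3],.185]).round(4),proj(im,[[*CN[3],.09],[*CN[3],.055]]).round().tolist())
a=cv2.imread("pics/top0.png");b=get_image("top")["color"]
for n,q in(("far",np.s_[195:235,180:300]),("left",np.s_[235:280,180:215])):
    print(n,cv2.phaseCorrelate(cv2.cvtColor(a[q],6).astype(np.float32),cv2.cvtColor(b[q],6).astype(np.float32)),(slabm(a)[q]^slabm(b)[q]).sum())
```

```text
[ 0.4280803  -0.09315423  0.22536299] [0.0711 0.003  0.0403] [0.0571 0.003  0.0403] [[331.0, 157.0], [331.0, 154.0]]
far ((-0.22196269913554545, -0.1337946168096913), 0.9279123830795288) 24
left ((-0.25963755933957344, 0.4379788329414964), 0.9950868006105776) 3
```

View pics/w5.png

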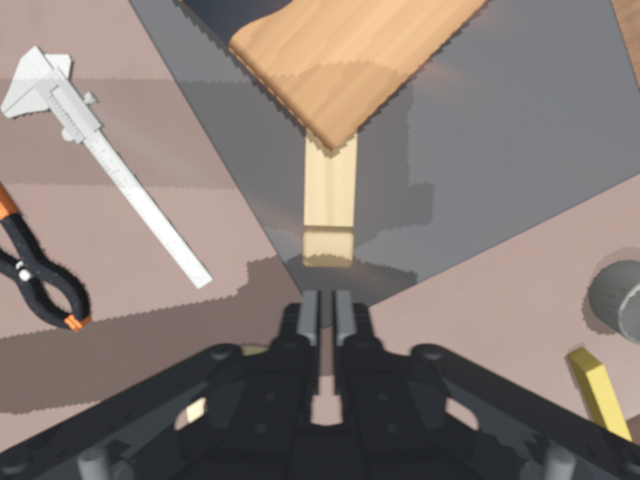

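The corner tip at (333,150) sits centred on the wedge's ramp, with the heel outside at (328,245). Now the proving press on corner 3.

move_arm:
  deltas:
    - [0.04,0.003,0,0,0]
    - [0.071,0.003,0.01,0,0]
    - [0.071,0.003,0.035,0,0]
    - [0.071,0.003,0.048,0,0]
    - [0.071,0.003,0.053,0,0]
    - [0.071,0.003,0.056,0,0]
    - [0.071,0.003,0.056,0,0]

```text
time: 29.83
tool_pos: [0.4647, -0.0337, 0.1696]
ee_rot: [-2.702, -1.602, 0.003]
force: [-0.3, -0.6, -0.9]
grip_width: 0.0
gripper_force: 0.0
```

move_arm:
  deltas:
    - [0,0,0.001,0,0]
    - [0,0,0.002,0,0]
    - [0,0,0.002,0,0]

```text
time: 30.08
tool_pos: [0.4659, -0.033, 0.1689]
ee_rot: [2.701, 1.604, 0.002]
force: [0.7, -0.7, 0.1]
grip_width: 0.0001
gripper_force: 0.0
```

move_arm:
  deltas:
    - [0,0,0.001,0,0]
    - [0,0,0.001,0,0]

```text
time: 30.25
tool_pos: [0.4657, -0.0327, 0.1676]
ee_rot: [-2.701, -1.605, -0.001]
force: [-0.1, 0.3, -0.3]
grip_width: -0.0
gripper_force: 0.0
```

move_arm:
  deltas:
    - [0,0,0.001,0,0]
    - [0,0,0.001,0,0]

```text
time: 30.42
tool_pos: [0.4655, -0.0326, 0.1664]
ee_rot: [-2.7, -1.605, -0.0]
force: [0.1, 1.0, -0.0]
grip_width: -0.0
gripper_force: 0.0
```

move_arm:
  deltas:
    - [0,0,0.0005,0,0]
    - [0,0,0.0005,0,0]

```text
time: 30.58
tool_pos: [0.4655, -0.0327, 0.1658]
ee_rot: [-2.701, -1.605, 0.0]
force: [-0.4, -0.1, -0.1]
grip_width: 0.0001
gripper_force: 0.0
```

move_arm:
  deltas:
    - [0,0,0.0005,0,0]
    - [0,0,0.0005,0,0]

```text
time: 30.75
tool_pos: [0.4656, -0.0328, 0.1655]
ee_rot: [-2.701, -1.605, 0.0]
force: [-1.1, 0.9, 1.8]
grip_width: -0.0001
gripper_force: 0.9
```

move_arm:
  deltas:
    - [0,0,0.0005,0,0]
    - [0,0,0.0005,0,0]

```text
time: 30.92
tool_pos: [0.4656, -0.0329, 0.1653]
ee_rot: [-2.7, -1.604, 0.0]
force: [-2.3, -0.1, 6.7]
grip_width: 0.0
gripper_force: 3.0
```

move_arm:
  deltas:
    - [0,0,0.0005,0,0]
    - [0,0,0.0005,0,0]

```text
time: 31.08
tool_pos: [0.4657, -0.0329, 0.1652]
ee_rot: [-2.7, -1.604, 0.0]
force: [-3.2, 0.5, 10.5]
grip_width: 0.0001
gripper_force: 5.1
```

Corner 3 is stiff: contact at z = 0.1655 and 10 N by 0.1652, with no travel. A light check that the opposite corner 1 bears too.

move_arm:
  deltas:
    - [0,0,-0.012,0,0]
    - [0,0,-0.02,0,0]
    - [0.198,-0.001,-0.02,0,0]
    - [0.198,-0.001,-0.02,0,0]
    - [0.198,-0.001,-0.02,0,0]
    - [0.198,-0.001,-0.02,0,0]
    - [0.198,-0.001,-0.02,0,0]
    - [0.198,-0.001,-0.01,0,0]
    - [0.198,-0.001,-0.003,0,0]
    - [0.198,-0.001,-0.001,0,0]
    - [0.198,-0.001,-0.001,0,0]

```text
time: 32.0
tool_pos: [0.5581, 0.1396, 0.1645]
ee_rot: [2.703, 1.601, -0.004]
force: [-0.5, -0.6, -0.1]
grip_width: 0.0003
gripper_force: 0.0
```

move_arm:
  deltas:
    - [0,0,0.0007,0,0]
    - [0,0,0.0007,0,0]

```text
time: 32.17
tool_pos: [0.5591, 0.14, 0.165]
ee_rot: [-2.703, -1.601, -0.0]
force: [0.3, 0.5, 0.2]
grip_width: 0.0001
gripper_force: 0.0
```

move_arm:
  deltas:
    - [0,0,0.0005,0,0]
    - [0,0,0.0005,0,0]

```text
time: 32.33
tool_pos: [0.5594, 0.141, 0.1645]
ee_rot: [-2.702, -1.603, -0.001]
force: [-0.6, 0.7, -0.5]
grip_width: -0.0001
gripper_force: 0.0
```

move_arm:
  deltas:
    - [0,0,0.0005,0,0]
    - [0,0,0.0005,0,0]

```text
time: 32.5
tool_pos: [0.5594, 0.1415, 0.1638]
ee_rot: [-2.701, -1.604, -0.0]
force: [0.0, -0.7, -0.2]
grip_width: 0.0001
gripper_force: 0.0
```

move_arm:
  deltas:
    - [0,0,0.0005,0,0]
    - [0,0,0.0005,0,0]

```text
time: 32.67
tool_pos: [0.5593, 0.1417, 0.1631]
ee_rot: [-2.701, -1.605, 0.0]
force: [0.6, 0.8, -0.0]
grip_width: 0.0001
gripper_force: 0.0
```

move_arm:
  deltas:
    - [0,0,0.0005,0,0]
    - [0,0,0.0005,0,0]

```text
time: 32.83
tool_pos: [0.5593, 0.1417, 0.1626]
ee_rot: [2.701, 1.605, -0.0]
force: [-0.2, 0.1, 0.3]
grip_width: -0.0001
gripper_force: 0.0
```

move_arm:
  deltas:
    - [0,0,0.0005,0,0]
    - [0,0,0.0005,0,0]

```text
time: 33.0
tool_pos: [0.5593, 0.1416, 0.1621]
ee_rot: [-2.701, -1.605, 0.0]
force: [-0.1, -1.0, 0.2]
grip_width: -0.0002
gripper_force: 0.0
```

move_arm:
  deltas:
    - [0,0,0.0005,0,0]
    - [0,0,0.0005,0,0]

```text
time: 33.17
tool_pos: [0.5594, 0.1416, 0.1617]
ee_rot: [2.701, 1.605, 0.0]
force: [-0.7, -1.0, -0.2]
grip_width: 0.0002
gripper_force: 0.1
```

move_arm:
  deltas:
    - [0,0,0.0005,0,0]
    - [0,0,0.0005,0,0]

```text
time: 33.33
tool_pos: [0.5595, 0.1416, 0.1615]
ee_rot: [-2.701, -1.605, -0.0]
force: [-1.0, -0.2, 3.0]
grip_width: -0.0
gripper_force: 1.2
```

move_arm:
  deltas:
    - [0,0,0.0005,0,0]
    - [0,0,0.0005,0,0]

```text
time: 33.5
tool_pos: [0.5595, 0.1415, 0.1614]
ee_rot: [-2.7, -1.604, -0.0]
force: [-2.0, -1.0, 4.5]
grip_width: -0.0002
gripper_force: 2.7
```

Corner 1 bears with no soft travel. Final press on shimmed corner 3 again, then retreat.

move_arm:
  deltas:
    - [0,0,-0.012,0,0]
    - [0,0,-0.024,0,0]
    - [-0.198,0.001,-0.024,0,0]
    - [-0.198,0.001,-0.024,0,0]
    - [-0.198,0.001,-0.024,0,0]
    - [-0.198,0.001,-0.024,0,0]
    - [-0.198,0.001,-0.024,0,0]
    - [-0.198,0.001,-0.016,0,0]
    - [-0.198,0.001,-0.009,0,0]
    - [-0.198,0.001,-0.007,0,0]
    - [-0.198,0.001,-0.007,0,0]
    - [-0.198,0.001,-0.006,0,0]
    - [-0.198,0.001,-0.006,0,0]

```text
time: 34.58
tool_pos: [0.4664, -0.0317, 0.1667]
ee_rot: [2.698, 1.608, -0.0]
force: [-0.3, -0.1, 0.3]
grip_width: -0.0
gripper_force: 0.0
```

move_arm:
  deltas:
    - [0,0,0.0005,0,0]
    - [0,0,0.001,0,0]
    - [0,0,0.001,0,0]

```text
time: 34.83
tool_pos: [0.4657, -0.0325, 0.1657]
ee_rot: [2.7, 1.606, -0.0]
force: [-0.1, -0.0, 0.7]
grip_width: 0.0001
gripper_force: 0.0
```

move_arm:
  deltas:
    - [0,0,0.0005,0,0]
    - [0,0,0.001,0,0]
    - [0,0,0.001,0,0]

```text
time: 35.08
tool_pos: [0.4658, -0.0327, 0.1653]
ee_rot: [-2.7, -1.604, -0.0]
force: [-1.5, 0.5, 6.5]
grip_width: 0.0
gripper_force: 3.3
```

move_arm:
  deltas:
    - [0,0,0,0,0]
    - [0,0,0,0,0]
    - [0,0,0,0,0]
    - [0,0,-0.015,0,0]
    - [0,0,-0.05,0,0]
    - [0,0,-0.09,0,0]
    - [0,0,-0.12,0,0]
    - [0,0,-0.12,0,0]
    - [0,0,-0.12,0,0]
    - [0,0,-0.12,0,0]

```text
time: 35.92
tool_pos: [0.465, -0.0321, 0.2841]
ee_rot: [-2.699, -1.605, 0.001]
force: [0.8, 0.2, -0.3]
grip_width: 0.0002
gripper_force: 0.0
```

Run:
```python
from h import *
print(r.sense()["tool_pos"]);im=get_image("wrist")
a=cv2.imread("pics/top0.png");b=get_image("top")["color"]
q=np.s_[195:235,180:300];print(cv2.phaseCorrelate(cv2.cvtColor(a[q],6).astype(np.float32),cv2.cvtColor(b[q],6).astype(np.float32)))
print(r.sign_off())
```

```text
[ 0.46501343 -0.03214788  0.28407241]
((-0.2481214267343148, -0.15091843591927656), 0.9428043438990911)
the job is handed in; nothing more can be done
None
```

The job is handed in at 36 s: the wedge is snug under corner 3 at a 3.6 N push, the final presses on corner 3 and on corner 1 opposite showed no rocking, and the slab stayed put to within about 0.6 mm in the top view.

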